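# Open the child-resistant tub of dishwasher salt and lay its cap on the cork mat

## Robot

A 6-joint arm with a two-finger parallel gripper is mounted at the origin on the work surface. World frame = base frame: x ahead of the robot, y to its left, z up, the work surface at z = 0. Lengths are in m, angles in rad, forces in N, time in s.
With the tool pointing down it reaches from about 0.275 to 0.875 m from the base axis. Payload 12.5 kg.
Tool frame: the origin (TCP) lies on the centre line of the jaws, within the pads' length; the fingertips stand r.finger_overhang ahead of it and the grasp point (between the pads) lies 3 mm ahead of it (r.finger_overhang is the distance from the TCP to the fingertips, in m); z points along the fingers, y is the line along which they close (so a half turn about z gives the same grasp; the last joint's range is limited). The gripper opens to 85 mm and grips with 20 to 120 N. Pads are 22 mm wide; open, the fingers measure 114 mm over their backs; the gripper's body (76 mm by 85 mm) begins 54 mm behind the grasp point. The pads swing forward as they close: fully open they stand 13 mm farther back than shut.
Start: joints at [-0.085, 0.351, 1.652, -0, 1.139, -0.085], TCP at [0.55, 0, 0.253] pointing down, gripper open.
Joint ranges: [-2.75, 2.75], [-0.79, 2.1], [0.01, 2.65], [-1.57, 4.71], [0.07, 3.14], [-2.87, 2.87]. Speed limits (rad/s): [2.22, 2.22, 2.79, 3.14, 3.14, 3.14].

## Interface

Orientations are given as a unit quaternion [x, y, z, w].
In Python, from cell import r, optics gives the robot as it stands. The module is installed in compiled form; this text tells all that it offers. Calls block until the motion is done:
- r.move_to(position, orientation): joint-space move of the TCP to a pose.
- r.move_linear(position, rot=None, vel=0.15): straight line of the TCP; rot=None keeps the orientation; vel is the mean speed in m/s.
- r.set_joints(angles): joint-space move.
- r.set_gripper(opening, squeeze=None): opening from 0.0 (shut) to 1.0 (fully open); squeeze is the grip in N (None keeps the last); returns when the fingers have stopped.
- r.sleep(seconds).
- r.inverse_kinematics(position, orientation): joint angles nearest the present ones, or None.
- optics.get_image(name): name is "scene" or "side" or "wrist"; returns a dict with "pixels" (480x640x3 uint8, red, green, blue), "depth" (480x640 float32, m along the optical axis (not along the pixel's ray), 0 where there is no reading), "fx", "fy", "cx", "cy" (pixels), "camera_from_world" (4x4, takes a point from world to camera coordinates); the wrist camera has in their place "mount" (4x4, takes a point from camera to tool coordinates, whose origin is the TCP and whose axes are the flange's). Camera axes: x right, y down, z forward; pixel columns grow to the right and rows downward; lengths in m; the calibration is good to about 2 mm. The wrist camera is an equidistant fisheye: a pixel r from the principal point sees the ray r / f radians off the axis. A picture is of the moment at which its call begins: read the wrist's pose just before it.
A pose or a line that the arm cannot do raises r.PlanningError and nothing moves.
- r.hand_in(): hands the job in, once; it reports no verdict.
Readings, each from a call of its own:
- r.current_t(): time.
- r.current_q(): joint angles.
- r.current_qvel(): joint speeds.
- r.current_effort(): joint torques, N m.
- r.current_tool_pos(): TCP position.
- r.current_ee_rot(): TCP orientation.
- r.current_contact_force(): force on the tool from outside, world axes, zero at the start.
- r.current_torque(): the same for the moment, N m.
- r.current_opening(): opening from 0.0 (shut) to 1.0 (fully open).
Only numpy, scipy, OpenCV 4.12 (cv2) and the standard library are available. Lean on these libraries where they do the work, as an engineer would, in place of code of your own. Each camera call takes 0.05 s, during which the arm holds its last target. There are 200 camera calls.

## Task

Open the new tub of dishwasher salt ready for the funnel. Clear the egg timer off the cork mat and leave it upright on the shelf beside the mat; the blue cap is child-resistant, so press it down and, keeping it pressed, turn it anticlockwise in repeated strokes until it comes free, then lift it off and set it down, not dropped, right way up and wholly on the mat. Leave everything else on the shelf where it stands.

Things in the scene. Friction and masses are not known exactly. Their poses are not given: they have to be found in the camera images.
- tub_mouth (a point): Centre of the mouth of the white salt tub, level with its rim, 140 mm above the shelf; z up. The tub (124 mm square, 98 mm high, then a neck 87 mm across with three bayonet ledges; foil seal over the mouth) is wedged in a wooden caddy, 146 mm square and 48 mm high, screwed to the shelf: it cannot move or turn. x: where the liner's turn is counted from.
- cap: Inner liner of the cap, hidden in the blue shell; carries the lugs. Origin on the cap's axis at its seal: at tub_mouth while closed; the cap's lower edge is 22 mm below it. Its anticlockwise turn about z relative to tub_mouth is 0 to 0.3 rad at the start; lugs clear the ledges at 1.26 rad, a stop ends the turn at 1.65; only between these does the cap lift off. Whole cap 120 g.
- cap_bar (a point): Centre, half-way up, of the straight white grip bar across the blue cap's flat top: 106 mm long (along x), 14 mm wide, 18 mm high; 29 mm above cap's origin when unpressed. The cap's top face is 9 mm below this point, its lower edge 51 mm below. The cap is 118 mm across and 42 mm high without the bar.
- cap_shell (a joint): Turn in rad of the blue outer shell (with the bar) on the inner liner, anticlockwise from above positive; random at the start. Unpressed, the shell spins freely both ways without turning the liner. Pressed down, its teeth catch the liner's 12 teeth (up to 20 degrees of idle turn before they bite) and turn it along.
- cap_press (a joint): How far the blue shell is pressed down on the liner, 0 to 0.006 m, against a spring of 2.4 N at 0 and 6 N at the end; it springs back when let go. The teeth bite fully from about 0.004; a push of 8 to 15 N on the cap's top holds it at the end.
- mat_top (a point): Centre of the upper face of the round cork mat: 180 mm in diameter, 5 mm thick, stuck down flat on the shelf.
- timer_mid (a point): Black bakelite egg timer, standing on the cork mat at the start: round body 70 mm across at the foot (68 mm above), 40 mm high, dial 58 mm across from 40 to 54 mm, pointer bar 40 by 8 mm on it, top at 65 mm; 150 to 310 g. Point on its axis, 33 mm above its underside; z up. Pushed low down it slides, also off the mat's 5 mm edge, without tipping.
- stand: Wooden stand with the stainless funnel, fixed: base 150 mm (x) by 190 mm (y), top plate at 224 mm, funnel 131 mm in diameter, its rim 274 mm above the shelf. Origin under the centre of its base. Leave alone.
- jar: Empty glass jar on the base of the funnel stand, 88 mm in diameter, 146 mm high. Origin under its centre. Leave alone.
- pot: White stoneware pot with lid, 126 mm in diameter (168 mm over its two lugs, along its y), 145 mm high with the lid's knob. Origin under its centre. Leave alone.
- scoop: Copper scoop with wooden handle lying flat along its x: 195 mm long (from 95 mm behind the origin to 103 mm ahead), 54 mm wide, 30 mm high. Leave alone.
- mug: Blue mug, 80 mm in diameter, 92 mm high, handle reaching 77 mm from its axis along its y. Origin under its centre. Leave alone.
- oil: Green oil bottle, 68 mm in diameter, 225 mm high. Origin under its centre. Leave alone.
- mill: Dark wooden pepper mill, 60 mm in diameter, 150 mm high. Origin under its centre. Leave alone.

How it is judged:
On the way, in this order (a step that is already met when the one before it is completed fails the run):
1. the cap's liner has been turned free of the ledges while the cap still sits on the tub (angle between the x axis of cap and the x axis of tub_mouth, either way round above 1.2 rad and distance between cap and tub_mouth below 0.01 m), for 0.1 s.
2. the cap has been lifted clear of the neck (z of cap in the frame of tub_mouth above 0.03 m), for 0.1 s.
At the end, for the whole second after the job is handed in: The cap stands right way up (within 3 degrees), at rest and wholly on the cork mat (centre within 34 mm of the mat's centre, not resting on anything else); the egg timer stands upright on the shelf itself, off the mat (centres more than 118 mm apart); the other things are where they were (horizontal distance between cap and mat_top below 0.034 m and z of cap in the frame of mat_top below 0.026 m and angle between each of cap, timer_mid's own z axis and vertical below 0.06 rad and linear speed of cap below 0.02 m/s and horizontal distance between timer_mid and mat_top above 0.118 m and height (world z) of timer_mid between 0.028 and 0.037 m); the robot touches nothing.
It fails at once if the egg timer is tipped over (angle between timer_mid's own z axis and vertical above 0.6 rad).
It fails at once if the cap is let go in mid-air away from the tub (contact force between anything else and cap below 0.01 N and z of cap in the frame of mat_top above 0.05 m and horizontal distance between cap and tub_mouth above 0.06 m).
It fails at once if a bystander is moved more than 25 mm or knocked over (distance of any of jar, pot, scoop, mug, oil, mill from where it was at the start of the episode above 0.025 m or angle between any of jar, pot, mug, oil, mill's own z axis and vertical above 0.5 rad).
It also fails if it takes over 72 s, if anything falls off the work surface, if the arm or the gripper's body presses on something with over 40 N, if the wrist force passes 120 N, or if a joint passes its speed limit or range.

## Working session

There is one attempt and no reset: what is moved stays moved. The work goes in short steps, each a Python script; the robot and the scene stay as the last script left them, time stands still between calls to the robot, and variables do not carry over. Pictures are saved under pics/ and viewed, on a budget of 10 in all, crops included, one or two more only if the job needs it, and the job is handed in when it is done.

```bash
mkdir -p pics; cat > h.py <<'E'
from cell import r, optics
import numpy as np, cv2
def save(im,n): cv2.imwrite(f'pics/{n}.png',im['pixels'][:,:,::-1])
def world(im):
    d=im['depth']; v,u=np.mgrid[:480,:640]
    P=np.stack([(u-im['cx'])/im['fx']*d,(v-im['cy'])/im['fy']*d,d,np.ones_like(d)],-1)
    W=P@np.linalg.inv(im['camera_from_world']).T
    W=W[...,:3]; W[d==0]=np.nan
    return W
def ray(im,u,v,z):
    T=np.linalg.inv(im['camera_from_world']); d=T[:3,:3]@[(u-im['cx'])/im['fx'],(v-im['cy'])/im['fy'],1]; o=T[:3,3]
    return o+d*(z-o[2])/d[2]
E
python3 - <<'E'
from h import *
a=optics.get_image('scene');b=optics.get_image('side')
save(a,'s1');save(b,'d1')
for n,i in(('a',a),('b',b)):
    print(n,np.linalg.inv(i['camera_from_world'])[:3].round(3).tolist(),i['fx'],(i['depth']>0).mean())
print(r.finger_overhang,r.current_t(),r.current_ee_rot(),r.current_contact_force())
print(optics.get_image('wrist')['mount'])
E
```

```text
a [[0.122, 0.693, -0.71, 1.401], [0.992, -0.092, 0.08, -0.108], [-0.01, -0.715, -0.699, 0.937]] 513.5727629355224 0.9961458333333333
b [[-0.71, -0.352, 0.61, -0.34], [-0.705, 0.365, -0.609, 0.903], [-0.008, -0.862, -0.507, 0.853]] 537.4730538166417 0.9935546875
0.022 0.1 [ 7.07115428e-01  7.07097966e-01 -3.12865720e-04 -3.74353478e-04] [0.06423412 0.3190184  0.20485896]
[[ 4.00273641e-04 -9.49875136e-01 -3.12629278e-01  7.91031873e-02]
 [ 9.99999919e-01  3.71407292e-04  1.51882950e-04 -1.24016829e-04]
 [-2.81570444e-05 -3.12629314e-01  9.49875208e-01 -1.20292006e-01]
 [ 0.00000000e+00  0.00000000e+00  0.00000000e+00  1.00000000e+00]]
```

View pics/s1.png

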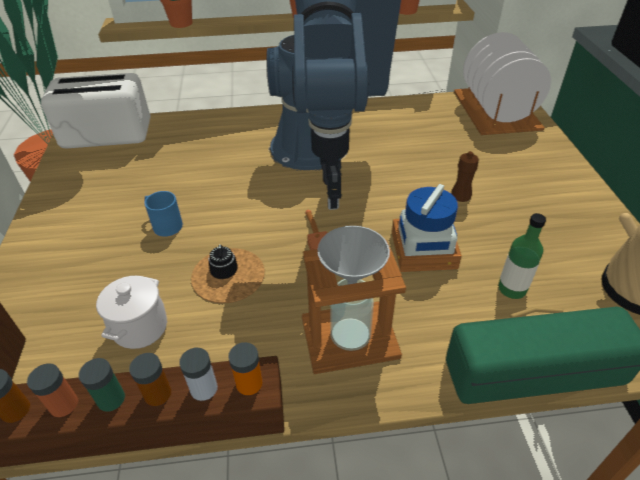

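View pics/d1.png

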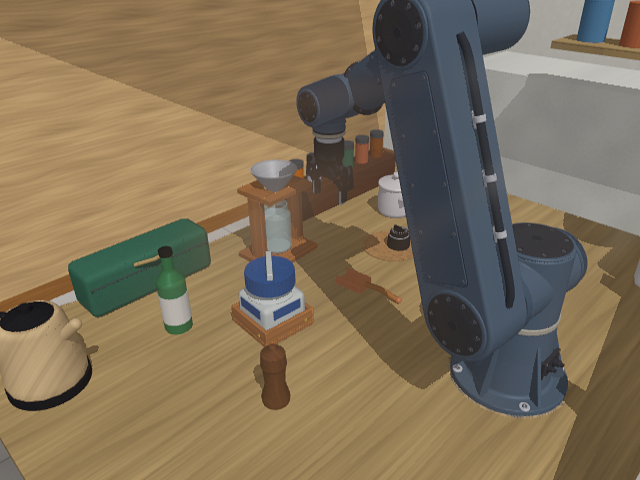

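The scene image shows the cap at (431,208) with its bar, mat at (228,274) with timer at (222,262), mug (165,213), pot (132,312) and scoop handle near (312,225). The side view shows the cap at (270,278), mill (275,378) and scoop (370,285).

```bash
python3 - <<'E'
from h import *
a=optics.get_image('scene');b=optics.get_image('side')
for n,i in(('scene',a),('side',b)):
    W=world(i); hsv=cv2.cvtColor(i['pixels'],cv2.COLOR_RGB2HSV); z=W[...,2]
    H,S,V=[hsv[...,k].astype(int) for k in range(3)]
    # cap region
    if n=='scene': box=(395,470,180,260)
    else: box=(230,310,240,310)
    m=np.zeros((480,640),bool); m[box[2]:box[3],box[0]:box[1]]=1
    blue=m&(H>100)&(H<125)&(S>150)&(z>.145)
    top=blue&(abs(z-np.nanpercentile(z[blue],95))<.006)
    P=W[top][:,:2].astype(np.float32); (c,rad)=cv2.minEnclosingCircle(P)
    print(n,'cap',c,rad,'z',np.nanmedian(z[top]))
    bar=m&(S<90)&(V>150)&(z>.165)
    Q=W[bar]; Qt=Q[Q[:,2]>np.percentile(Q[:,2],90)-.006]; rc=cv2.minAreaRect(Qt[:,:2].astype(np.float32))
    print(' bar',rc,'z',np.median(Qt[:,2])); 
    d=Qt[:,:2]-Qt[:,:2].mean(0); w,v=np.linalg.eigh(d.T@d); print(' ang',np.arctan2(v[1,1],v[0,1]),len(Qt))
    # timer + mat
    if n=='scene':
        box=(185,275,235,305)
    else: box=(355,425,215,270)
    m=np.zeros((480,640),bool); m[box[2]:box[3],box[0]:box[1]]=1
    dk=m&(V<70)&(z>.03); 
    for lo,hi in((.028,.043),(.047,.07)):
        q=W[dk&(z>lo)&(z<hi)]; 
        if len(q): print(' timer',lo,cv2.minEnclosingCircle(q[:,:2].astype(np.float32)),len(q))
    mt=m&(abs(z-.005)<.006)
    q=(mt&(H<16)&(S>90)&(V>90)).astype(np.uint8)
    cs=max(cv2.findContours(q,0,2)[0],key=cv2.contourArea); hull=cv2.convexHull(cs)[:,0]
    R=np.array([ray(i,u,v,.005)[:2] for u,v in hull],np.float32); print(' mat',cv2.minEnclosingCircle(R),cv2.contourArea(cs))
W=world(a);z=W[...,2]
for nm,bx in dict(mug=(143,183,190,236),pot=(95,170,278,350),oil=(498,548,212,300),mill=(450,480,150,203),scoop=(304,322,208,250),stand=(300,405,225,370)).items():
    s=W[bx[2]:bx[3],bx[0]:bx[1]].reshape(-1,3); s=s[s[:,2]>.012]
    print(nm,np.nanpercentile(s,[1,50,99],axis=0).round(3).tolist())
E
```

```text
scene cap (0.5072329044342041, 0.24548476934432983) 0.06024995446205139 z 0.15951311200255702
 bar ((0.506833016872406, 0.2460157573223114), (0.014596560969948769, 0.10292673856019974), 51.66480255126953) z 0.17729089724985536
 ang 2.4781334928996936 172
 timer 0.028 ((0.5215411186218262, -0.25929874181747437), 0.03204074129462242) 132
 timer 0.047 ((0.5148120522499084, -0.2618631422519684), 0.02912181429564953) 249
 mat ((0.5499238967895508, -0.2726498246192932), 0.00535170640796423) 2.0
side cap (0.48948580026626587, 0.23992638289928436) 0.04857988655567169 z 0.16019840916744665
 bar ((0.5052863359451294, 0.24860036373138428), (0.012061902321875095, 0.10731574892997742), 52.16305160522461) z 0.1783647945773928
 ang 2.4785587568175713 132
 timer 0.028 ((0.5065611600875854, -0.2545193135738373), 0.033290013670921326) 85
 timer 0.047 ((0.5054128766059875, -0.2545442283153534), 0.02737245336174965) 125
 mat ((0.5265690684318542, -0.24884168803691864), 0.09077867865562439) 688.0
mug [[0.286, -0.455, 0.013], [0.349, -0.415, 0.063], [0.369, -0.377, 0.094]]
pot [[0.613, -0.499, 0.015], [0.698, -0.432, 0.111], [0.743, -0.383, 0.143]]
oil [[0.645, 0.386, 0.014], [0.679, 0.408, 0.122], [0.696, 0.444, 0.226]]
mill [[0.294, 0.295, 0.013], [0.323, 0.399, 0.09], [0.51, 0.43, 0.161]]
scoop [[0.33, -0.048, 0.012], [0.431, -0.032, 0.024], [0.739, -0.009, 0.275]]
stand [[0.438, -0.074, 0.014], [0.773, 0.013, 0.157], [0.825, 0.181, 0.274]]
```

```bash
cat >> h.py <<'E'
from scipy.spatial.transform import Rotation as Ro
Q0=[2**-.5,2**-.5,0,0]
def down(yaw): # tool y axis at angle yaw from world x
    return (Ro.from_euler('z',yaw)*Ro.from_quat(Q0)).as_quat()
def wrist():
    p=np.array(r.current_tool_pos()); R=Ro.from_quat(r.current_ee_rot()).as_matrix()
    im=optics.get_image('wrist'); M=im['mount']; v,u=np.mgrid[:480,:640]
    x=(u-im['cx'])/im['fx'];y=(v-im['cy'])/im['fy'];t=np.hypot(x,y);s=np.tan(np.minimum(t,1.4))/np.maximum(t,1e-9)
    d=im['depth']; P=np.stack([x*s*d,y*s*d,d],-1)@M[:3,:3].T+M[:3,3]
    W=P@R.T+p; W[(d==0)|(t>1.35)]=np.nan
    return im,W
def stat(): 
    return r.current_t(),np.round(r.current_tool_pos(),4),np.round(r.current_contact_force(),1),np.round(r.current_torque(),2),round(r.current_opening(),3)
E
python3 - <<'E'
from h import *
r.move_to([.50,-.255,.2],down(0))
im,W=wrist(); save(im,'w1'); np.save('w1.npy',W)
hsv=cv2.cvtColor(im['pixels'],cv2.COLOR_RGB2HSV).astype(int); z=W[...,2]
near=np.hypot(W[...,0]-.52,W[...,1]+.255)<.16
dk=near&(hsv[...,2]<75)
for lo,hi in((.03,.048),(.049,.063),(.064,.08)):
    q=W[dk&(z>lo)&(z<hi)]
    if len(q)>5: print(lo,len(q),cv2.minEnclosingCircle(q[:,:2].astype(np.float32)),np.median(q[:,2]))
for (u,v) in [(320,240)]: print(W[v,u])
print(stat(),r.current_q())
m=near&(z<.012); print('hsv samples', [hsv[m&(abs(W[...,0]-x)<.01)&(abs(W[...,1]+.25)<.01)].mean(0).round() for x in(.4,.46,.57,.65)])
E
```

```text
0.03 695 ((0.5098413228988647, -0.2613866925239563), 0.03310456499457359) 0.038835500009028856
0.049 2855 ((0.510007917881012, -0.2622447907924652), 0.027981532737612724) 0.058435381175363205
0.064 576 ((0.5098879337310791, -0.26246416568756104), 0.02034490555524826) 0.06963683839802322
[ 0.50117046 -0.25334456  0.06058281]
(1.3333, array([ 0.5006, -0.2539,  0.2004]), array([0.7, 0.6, 0.1]), array([ 0.01, -0.02,  0.04]), 1.002) [-5.52486731e-01  4.30643371e-01  1.67522481e+00  2.79844048e-04
  1.03521134e+00 -5.53838645e-01]
hsv samples [array([ 19., 128., 197.]), array([ 15., 148., 192.]), array([ 15., 149., 184.]), array([ 18., 132., 115.])]
```

View pics/w1.png

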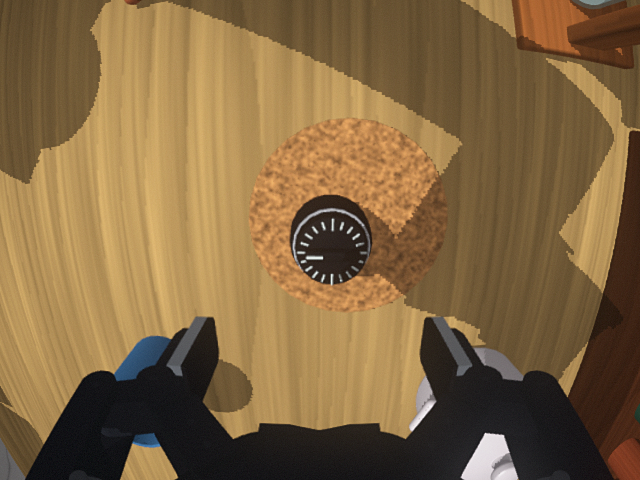

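Wrist view: the timer is at (332,240) on the mat, whose edges are columns 250–447 and rows 118–311. The shelf to the left of it (smaller x) is free, and the mug is at (150,390).

```bash
python3 - <<'E'
from h import *
W=np.load('w1.npy')
pts=np.array([W[214,252,:2],W[214,445,:2],W[120,348,:2],W[309,348,:2],W[150,415,:2],W[150,280,:2]],np.float32); print('mat',pts.round(3).tolist(),cv2.minEnclosingCircle(pts))
r.move_linear([.510,-.262,.12],vel=.2)
r.move_linear([.510,-.262,.034],vel=.12); print(stat())
r.set_gripper(.0,30); print(stat())
r.move_linear([.510,-.262,.05],vel=.1); print(stat())
r.move_linear([.370,-.245,.05],vel=.15)
r.move_linear([.370,-.245,.031],vel=.06); print(stat())
r.move_linear([.370,-.245,.0285],vel=.03); print(stat())
E
```

```text
mat [[0.44200000166893005, -0.2460000067949295], [0.6140000224113464, -0.24500000476837158], [0.5249999761581421, -0.16500000655651093], [0.527999997138977, -0.33899998664855957], [0.5830000042915344, -0.1889999955892563], [0.46700000762939453, -0.19099999964237213]] ((0.5276891589164734, -0.2521018087863922), 0.08706220239400864)
(2.7583, array([ 0.5105, -0.2623,  0.0348]), array([ 0.5, -0.2, -0.4]), array([ 0.05,  0.  , -0.06]), 1.004)
(3.0583, array([ 0.5103, -0.2622,  0.035 ]), array([-1.8,  0.8,  6.5]), array([ 0.09,  0.31, -0.01]), 0.783)
(3.3667, array([ 0.5103, -0.2621,  0.0506]), array([ 0. ,  0. , -1.6]), array([-0.  ,  0.01,  0.  ]), 0.785)
(4.925, array([ 0.3699, -0.2448,  0.0303]), array([ 0.6,  0.1, -1.8]), array([ 0.  , -0.  , -0.01]), 0.787)
(5.175, array([ 0.37  , -0.2451,  0.0288]), array([-3.3,  0.8,  7.9]), array([0.19, 0.46, 0.03]), 0.789)
```

```bash
python3 - <<'E'
from h import *
r.set_gripper(1.0); r.move_linear([.37,-.245,.2],vel=.25)
r.move_to([.45,0,.30],down(-.5))
q=None
r.move_to([.47,.15,.30],down(-1.5)); print(r.current_q()[5])
r.move_to([.506,.2465,.30],down(2.478-np.pi*1.5)); print(r.current_q(),stat())
im,W=wrist(); save(im,'w2'); np.save('w2.npy',W)
hsv=cv2.cvtColor(im['pixels'],cv2.COLOR_RGB2HSV).astype(int);z=W[...,2]
near=np.hypot(W[...,0]-.506,W[...,1]-.2465)<.08
bl=near&(hsv[...,0]>100)&(hsv[...,0]<125)&(hsv[...,1]>150)&(abs(z-.16)<.006)
print('cap',cv2.minEnclosingCircle(W[bl][:,:2].astype(np.float32)),np.median(z[bl]))
b=near&(hsv[...,1]<90)&(hsv[...,2]>130)&(abs(z-.178)<.006); Q=W[b]; d=Q[:,:2]-Q[:,:2].mean(0); w,v=np.linalg.eigh(d.T@d)
print('bar',cv2.minAreaRect(Q[:,:2].astype(np.float32)),np.arctan2(v[1,1],v[0,1])%np.pi,np.median(Q[:,2]),len(Q))
E
```

```text
1.7128703424211111
[ 3.69676821e-01  3.30551987e-01  1.56137327e+00 -1.70805217e-04
  1.24998395e+00  2.60253007e+00] (9.4667, array([0.506 , 0.2459, 0.2999]), array([-0.2,  0.1,  0. ]), array([-0.03, -0.03, -0.  ]), 1.002)
cap ((0.506432056427002, 0.2444322109222412), 0.05921398103237152) 0.15946515381945814
bar ((0.506357729434967, 0.24530242383480072), (0.013714835047721863, 0.10505862534046173), 51.5723876953125) 2.474464093708363 0.17730963034902647 2816
```

View pics/w2.png

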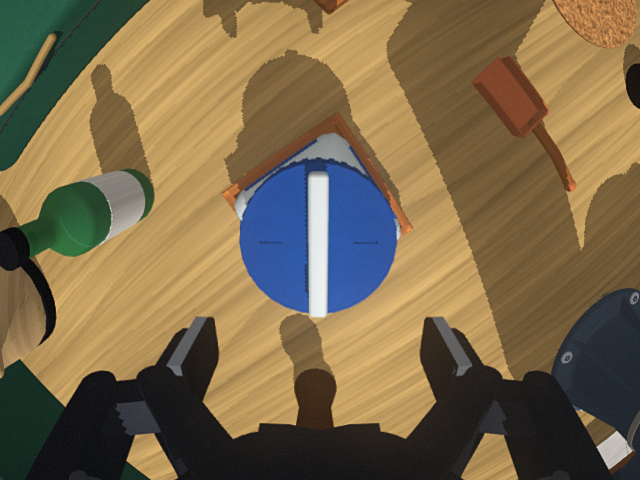

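Bar at column 318, rows 170–317, square to the jaws, with nothing in the fingers' way.

```bash
python3 - <<'E'
from h import *
c=[.5064,.2450]
r.set_gripper(.4)
r.move_linear(c+[.21],vel=.2); r.move_linear(c+[.187],vel=.05); print(stat())
r.set_gripper(0,80); print(stat())
z=.186
f0=r.current_contact_force()[2]
while z>.170:
    z-=.0015; r.move_linear(c+[z],vel=.03); s=stat(); print(s[1][2],s[2],s[3],s[4])
    if s[2][2]>11: break
E
```

```text
(11.275, array([0.5064, 0.245 , 0.187 ]), array([ 0.1, -0.1,  0.3]), array([-0.04,  0.02, -0.01]), 0.405)
(11.6, array([0.5066, 0.2451, 0.1874]), array([-0.7,  0.1,  1.3]), array([ 0.11, -0.01,  0.06]), 0.136)
0.1846 [0.8 0.8 3.9] [ 0.09 -0.06 -0.05] 0.134
0.1831 [1.2 1.3 3.7] [ 0.12 -0.1   0.03] 0.142
0.1816 [1.  1.  5.3] [ 0.14 -0.1   0.05] 0.138
0.1811 [-2.1 -0.5 13.6] [-0.03  0.48  0.12] 0.138
```

```bash
python3 - <<'E'
from h import *
c=[.5064,.2450]; z=.180; y0=2.478-np.pi*1.5; dy=0
q0=r.current_q()[5]
while dy<2.05:
    dy+=.1
    r.set_joints(r.inverse_kinematics(c+[z],down(y0+dy)))
    s=stat(); print(round(dy,2),round(q0-r.current_q()[5],3),s[1][2],s[2],s[3],s[4])
    F=s[2][2]
    if F<9: z-=.0005
    if F>15: z+=.0005
    if s[3][2]<-3 or s[3][2]>3 or F>30: break
print(s[0])
E
```

```text
0.1 0.101 0.1812 [-1.1  0.6 13.7] [-0.03  0.17  0.03] 0.138
0.2 0.201 0.1812 [-0.1 -0.1 12.7] [-0.01  0.03  0.02] 0.136
0.3 0.301 0.1812 [ 0.5  0.6 12.2] [ 0.15 -0.05  0.02] 0.136
0.4 0.401 0.1812 [-0.5  1.4 12.4] [-0.07 -0.02 -0.05] 0.136
0.5 0.501 0.1812 [ 0.6  0.8 12.7] [ 0.09  0.02 -0.  ] 0.134
0.6 0.601 0.1812 [-0.7 -0.  12.9] [ 0.02  0.06 -0.02] 0.135
0.7 0.701 0.1812 [ 0.4 -0.4 12.7] [ 0.02  0.02 -0.07] 0.137
0.8 0.801 0.1812 [-0.4  0.4 12.7] [0.07 0.05 0.11] 0.132
0.9 0.901 0.1812 [ 0.3 -0.4 12.3] [ 0.03  0.03 -0.02] 0.136
1.0 1.001 0.1812 [-0.4  1.3 12.8] [0.   0.   0.01] 0.137
1.1 1.101 0.1812 [ 0.8 -0.2 12.2] [-0.02 -0.02 -0.06] 0.138
1.2 1.201 0.1812 [ 0.9  0.6 12.8] [-0.   -0.05 -0.08] 0.135
1.3 1.301 0.1812 [-0.3  0.2 12.7] [ 0.08 -0.04 -0.1 ] 0.136
1.4 1.401 0.1812 [ 0.8  1.2 11.4] [ 0.16 -0.2   0.01] 0.133
1.5 1.501 0.1812 [ 2.2  1.7 12.3] [ 0.23 -0.27 -0.01] 0.138
1.6 1.6 0.1813 [-1.5  5.7 13.7] [ 1.07  0.35 -0.18] 0.133
1.7 1.699 0.1822 [-5.7  5.1 21.5] [ 0.9   0.96 -1.36] 0.136
1.8 1.798 0.1833 [-8.3  4.4 28.4] [ 0.8   1.31 -2.07] 0.142
1.9 1.901 0.1817 [-0.1  4.6  5.7] [ 0.9   0.07 -0.02] 0.134
2.0 2.001 0.1813 [-3.3  3.8 10.6] [0.72 0.47 0.24] 0.132
2.1 2.1 0.1813 [-2.6  3.7 11.7] [ 0.71  0.61 -0.08] 0.132
17.85
```

At 1.7–1.8 rad the torque rose and the teeth skipped, which fits the end stop. I'll test with a gentle lift while watching the force.

```bash
python3 - <<'E'
from h import *
c=[.5064,.2450]
print('yaw now',r.current_q()[5])
for z in np.arange(.184,.2301,.004):
    r.move_linear(c+[z],vel=.03); s=stat(); print(s[1][2],s[2],s[3],s[4])
    if s[2][2]<-8: print('LOCKED');break
print(s[0])
a=optics.get_image('side'); cv2.imwrite('pics/d2.png',cv2.resize(a['pixels'][200:340,190:370,::-1],None,fx=4,fy=4))
E
```

```text
yaw now 0.5017555645735102
0.1841 [-0.5  5.5  3.5] [1.04 0.09 0.01] 0.135
0.1877 [-0.5  5.3  2.4] [1.13 0.1  0.01] 0.137
0.1912 [ 1.3  5.7 -2.4] [ 1.26 -0.01  0.04] 0.135
0.1951 [-0.4  6.7 -2.5] [ 1.21 -0.09  0.  ] 0.131
0.1995 [ 0.   4.3 -1.1] [1.01 0.04 0.03] 0.133
0.2037 [-0.4 -0.6 -1. ] [ 0.02 -0.01 -0.06] 0.134
0.2082 [ 0.3 -0.1 -1. ] [-0.04 -0.01 -0.02] 0.131
0.2122 [-0.2 -0.3 -1.8] [ 0.01 -0.03 -0.01] 0.129
0.2163 [-0.1 -0.2 -1.5] [-0.02 -0.01 -0.01] 0.134
0.2202 [ 0.   0.1 -0.5] [-0.    0.02  0.06] 0.133
0.2242 [ 0.8  0.  -1.1] [-0.05 -0.01  0.05] 0.128
0.2282 [-0.6 -0.1 -0.8] [ 0.   -0.01  0.03] 0.13
21.2333
```

View pics/d2.png

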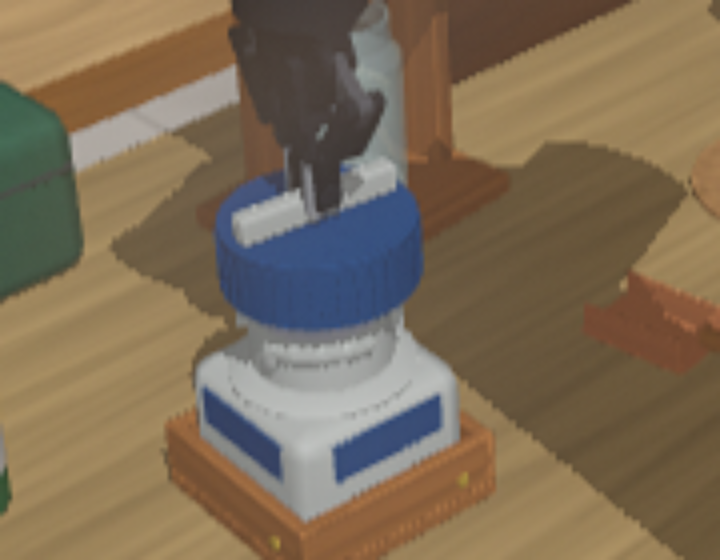

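The picture shows the cap level in the jaws and clear of the neck. Now carry it to the mat.

```bash
python3 - <<'E'
from h import *
r.move_linear([.5064,.245,.29],vel=.12)
r.move_linear([.46,.0,.29],vel=.18)
m=[.527,-.2505]
r.move_linear(m+[.20],vel=.18); r.move_linear(m+[.085],vel=.1); print(stat())
im,W=wrist()
z=.079
while z>.064:
    r.move_linear(m+[z],vel=.02); s=stat(); print(s[1],s[2],s[3],s[4])
    if s[2][2]>3: break
    z-=.001
print(s[0])
a=optics.get_image('side'); cv2.imwrite('pics/d3.png',cv2.resize(a['pixels'][160:300,300:480,::-1],None,fx=4,fy=4))
E
```

```text
(26.4583, array([ 0.5274, -0.2507,  0.0857]), array([-0.1, -0. , -2.2]), array([ 0.02, -0.02,  0.04]), 0.134)
[ 0.5269 -0.2505  0.0788] [ 0.4  0.  -1.2] [-0.03 -0.06 -0.02] 0.131
[ 0.527  -0.2505  0.078 ] [ 0.3  0.6 -2.1] [-0.03  0.04  0.02] 0.137
[ 0.527  -0.2505  0.077 ] [-0.  -0.5 -0.5] [ 0.03 -0.03 -0.01] 0.133
[ 0.527  -0.2505  0.0759] [ 0.8  0.2 -1.2] [ 0.01 -0.02 -0.01] 0.131
[ 0.527  -0.2505  0.0749] [ 0.6 -0.7 -0.9] [ 0.04  0.02 -0.01] 0.132
[ 0.5269 -0.2505  0.0739] [ 0.9  0.3 -0.4] [0.02 0.01 0.05] 0.133
[ 0.527  -0.2505  0.0729] [ 0.7  0.7 -0.9] [ 0.02 -0.   -0.03] 0.131
[ 0.527  -0.2505  0.0719] [-0.3 -0.8 -0.6] [-0.07  0.03  0.01] 0.132
[ 0.527  -0.2505  0.0709] [ 0.6  0.2 -2. ] [-0.    0.04  0.03] 0.134
[ 0.527  -0.2505  0.0699] [ 0.2 -0.5 -0.2] [ 0.04  0.   -0.01] 0.128
[ 0.5269 -0.2505  0.0689] [ 0.4  0.1 -1.4] [ 0.02 -0.04  0.05] 0.137
[ 0.527  -0.2505  0.0679] [-0.3  0.1 -0.5] [0.01 0.   0.02] 0.132
[ 0.527  -0.2505  0.0669] [ 0.2 -0.2 -1.3] [ 0.01 -0.    0.03] 0.134
[ 0.5271 -0.2505  0.0662] [-1.7  1.1  1.9] [0.1  0.15 0.01] 0.131
[ 0.527  -0.2505  0.0651] [-1.5  0.2  2.8] [0.07 0.19 0.03] 0.132
30.4583
```

View pics/d3.png

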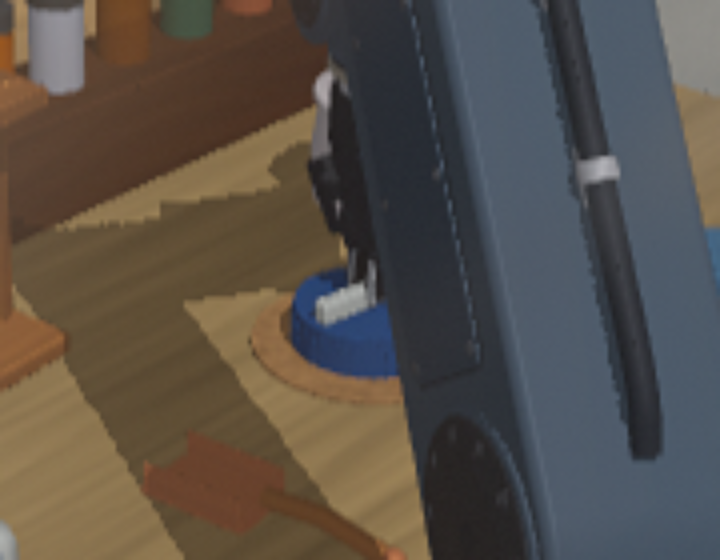

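The cap is in contact on the mat with about 4 N. Release, back off and check.

```bash
python3 - <<'E'
from h import *
r.move_linear([.527,-.2505,.0662],vel=.02); print(stat())
r.set_gripper(.45); print(stat()); r.move_linear([.527,-.2505,.10],vel=.06); r.move_linear([.527,-.2505,.2],vel=.2)
r.move_linear([.50,-.29,.25],vel=.2)
im,W=wrist(); save(im,'w3')
hsv=cv2.cvtColor(im['pixels'],cv2.COLOR_RGB2HSV).astype(int);z=W[...,2]
n=np.hypot(W[...,0]-.527,W[...,1]+.2505)<.1
b=n&(hsv[...,0]>100)&(hsv[...,0]<125)&(hsv[...,1]>150)&(z>.035)&(z<.06)
t=W[b]; t=t[t[:,2]>np.percentile(t[:,2],60)-.004]
A=np.c_[t[:,:2],np.ones(len(t))]; k=np.linalg.lstsq(A,t[:,2],rcond=None)[0]
print('cap',cv2.minEnclosingCircle(t[:,:2].astype(np.float32)),np.median(t[:,2]),'tilt',np.hypot(k[0],k[1]))
bw=n&(hsv[...,1]<90)&(hsv[...,2]>130)&(z>.05); print('bar top',np.median(z[bw]))
d=(np.hypot(W[...,0]-.37,W[...,1]+.245)<.06)&(hsv[...,2]<75)&(z>.043)
print('timer',cv2.minEnclosingCircle(W[d][:,:2].astype(np.float32)),np.percentile(z[d],[5,50,98]),stat()[0])
E
```

```text
(30.7583, array([ 0.527 , -0.2505,  0.0663]), array([-0.2,  0.4,  1.2]), array([0.03, 0.12, 0.  ]), 0.125)
(31.1333, array([ 0.527 , -0.2505,  0.0661]), array([0.1, 0. , 0.9]), array([-0.  , -0.01,  0.03]), 0.453)
cap ((0.5263370871543884, -0.2526329457759857), 0.058533865958452225) 0.038614145176970066 tilt 1.9984153160202915e-05
bar top 0.05648278352411476
timer ((0.37199071049690247, -0.2454541027545929), 0.028010375797748566) [0.04623879 0.05370005 0.06577432] 33.05
```

View pics/w3.png

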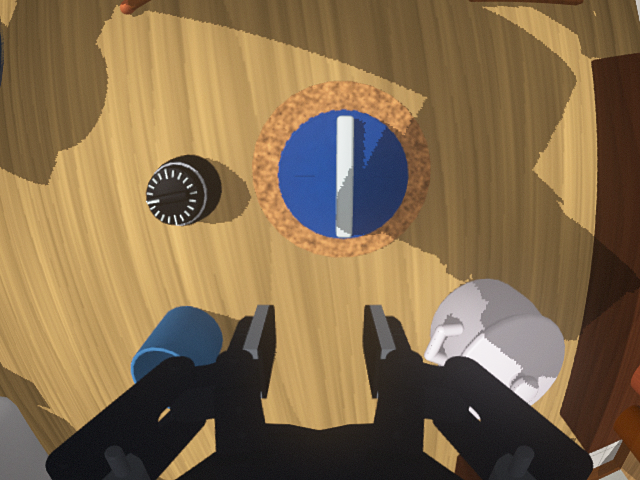

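The cap is level and centred, but its top reads 0.0386 rather than the expected 0.047. I'll check this with the fixed cameras, and look at the tub too.

```bash
python3 - <<'E'
from h import *
r.move_to([.45,.05,.32],down(-.134)); r.sleep(.3)
o=[]
for n in('scene','side'):
    i=optics.get_image(n); W=world(i);z=W[...,2];hsv=cv2.cvtColor(i['pixels'],cv2.COLOR_RGB2HSV).astype(int)
    R=np.hypot(W[...,0]-.527,W[...,1]+.2505)
    bl=(hsv[...,0]>100)&(hsv[...,0]<125)&(hsv[...,1]>150)
    print(n,'cap z pct',np.percentile(z[(R<.04)&bl],[5,50,95]),'mat',np.median(z[(R>.07)&(R<.085)]),'shelf',np.median(z[(R>.1)&(R<.115)&(z<.02)]))
    T=np.hypot(W[...,0]-.5064,W[...,1]-.245)<.036; print(' tub z',np.percentile(z[T],[5,25,50,75,95]),T.sum())
    v,u=np.where(T if T.sum()>20 else R<.05); x,y=int(np.median(u)),int(np.median(v)); 
    v,u=np.where(R<.05); x2,y2=int(np.median(u)),int(np.median(v))
    for a,b in((x,y),(x2,y2)): o.append(cv2.resize(i['pixels'][max(b-45,0):b+45,a-60:a+60,::-1],(400,300),interpolation=cv2.INTER_CUBIC))
cv2.imwrite('pics/c4.png',np.vstack([np.hstack(o[:2]),np.hstack(o[2:])])); print(stat())
E
```

```text
scene cap z pct [0.03590304 0.03865191 0.04149765] mat 0.004825991135240293 shelf -0.00033992544498751
 tub z [0.13773663 0.139197   0.14019575 0.1411866  0.14290303] 472
side cap z pct [0.04118141 0.04118141 0.04118141] mat 0.006104736493508844 shelf 0.001275494492438134
 tub z [0.13907115 0.1405417  0.14147107 0.14252751 0.14375059] 396
(34.7667, array([0.4501, 0.0498, 0.3199]), array([0.2, 0.4, 0.3]), array([-0.05,  0.04,  0.01]), 0.451)
```

View pics/c4.png

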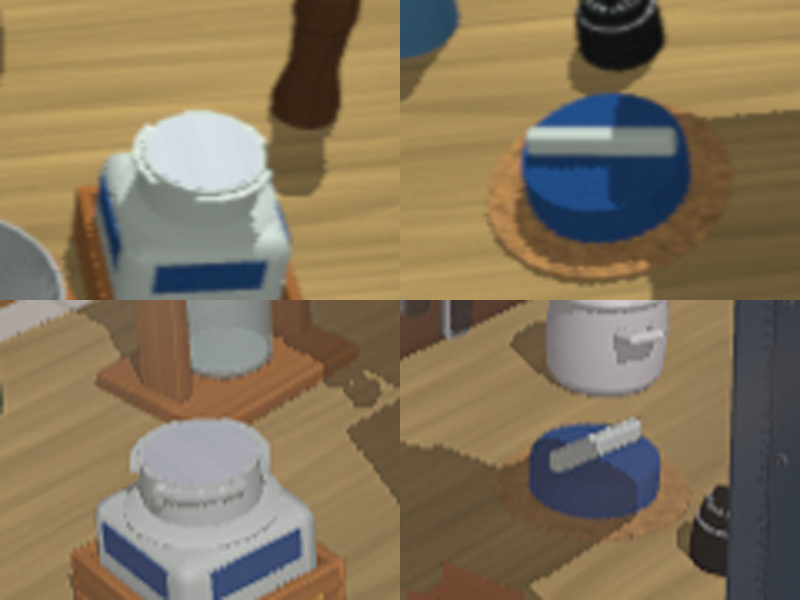

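```bash
python3 -c "
from h import *
r.hand_in(); print(stat())"
```

```text
the job is handed in; nothing more can be done
the job is handed in; nothing more can be done
```

I handed the job in at about 35 s on the robot's clock. The cap is off the tub and on the cork mat, and the timer stands on the shelf beside the mat.

- **Timer:** I gripped it and moved it to (0.372, -0.245), about 155 mm from the mat's centre. The last look showed it upright.
- **Cap:** I pressed the bar down at about 13 N and turned it anticlockwise in one stroke of about 2.1 rad, not repeated strokes, because the wrist had the range. The torque rose and the teeth skipped at 1.7–1.8 rad, which I took as the end stop, so the liner's turn was not seen directly. Near the stop the push rose briefly to about 28 N, above the suggested 8–15 N.
- **Placing:** The cap lifted off with under 3 N of pull. I lowered it until it touched the mat and then let go. It sits about 2 mm from the mat's centre, right way up and level.
- **Other checks:** The tub's mouth reads 140 mm high with the foil bare. I did not re-measure the other things, but those in the last pictures looked undisturbed.

**One check disagreed:** the cap's top measures about 39–41 mm above the shelf in three cameras, and I expected 47 mm. The height at which it touched the mat was also about 8 mm lower than expected. I did not find out why. The cap looks whole and flat on the mat, and sitting lower still meets the height limit.

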